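# Push a fog lamp out of a bumper panel through its hidden knock-out slot

### The job

The fog lamp is stuck in the bumper panel: take the drift from its rest, reach in under the hood at the back of the panel and feel along the hidden back plate for the knock-out slot. Push the drift through the slot until the lamp stands at least 20 mm out of the front of the panel, then draw the drift out and lay it back in its rest the way it lay before. Leave the bottle, jar, tin and sanding block where they are.

Things in the scene. Friction and masses are not known exactly. Their poses are not given: they have to be found in the camera images.
- drift: Drift (push rod), 206 mm long, about 0.16 kg: square wooden handle 24 x 24 mm, 60 mm long; ahead of it 120 mm of round-nosed steel shaft, 12 mm in diameter; behind it a 26 mm tail, also 12 mm. Origin: middle of the handle, on the shaft's axis. x points along the shaft to the tip, z up. Grip the handle across y. It starts level in its rest.
- drift_tip (a point): The round nose of the drift's shaft, 150 mm from the drift's origin along its x.
- rest: Fixed dark steel rest: base plate 10 mm thick, 140 x 70 mm, and two V saddles (12 mm thick along x) at x = +75 and -46 mm that carry the drift's shaft and tail; the Vs are 42 mm wide at the top, 66 mm above the bench, sides at 45 degrees. Origin: on the bench below the handle's middle, within 4 mm. x points as the drift does. The drift's axis lies 53.5 mm above the bench when home.
- bumper: Fixed red bumper panel on a stand, 420 mm wide. Origin: on the bench, below the lamp's seat. x points out through the front, away from the robot; z up. Skin's front at x = 36 mm, its top 195 mm high from x = 3 mm on. Behind it, towards the robot, black side blocks (y = 65 to 125 mm either side) and a hood 139 to 145 mm above the bench reach back to x = -51 mm.
- cavity (a point): Middle of the open back end (x = -51 mm, y = 0, 95 mm up) of the cavity in the bumper: 130 mm wide between the side blocks, open from 49 to 139 mm above the bench (floor to hood). It is the only way in, along the bumper's +x.
- face (a point): Middle (bumper x = -8 mm, y = 0, 95 mm up) of the hidden upright back plate's face, 43 mm inside the cavity. The plate is 8 mm thick with one upright slot, 20 mm wide (along y), 30 mm high, centred 95 mm up. The slot's middle lies anywhere from y = -28 to +28 mm from this point, differs every time and is hidden under the hood. 6 mm beyond the plate is the lamp's flat back, 88 mm across.
- lamp (a joint): How far the round fog lamp (89 mm across, its centre 95 mm above the bench) stands out of the front of the panel, in m: 0 is fully in, it stops at 0.032. It slides along the bumper's +x against friction of about 6 N and stays where it is left. It starts up to 2 mm out.
- caddy: Fixed black open tray, 150 x 210 mm and 60 mm high, that holds the bottle and the jar. Origin: underside centre. The rest and the caddy may stand on either side.
- polish: White bottle, 60 mm in diameter, 140 mm high, standing in the caddy. Origin: underside centre.
- wax: Grey jar with a steel lid, 70 mm in diameter, 60 mm high, in the caddy. Origin: underside centre.
- tin: Plain metal tin, 80 mm in diameter, 110 mm high, on the bench. Origin: underside centre.
- sander: Cork sanding block, 120 x 65 x 40 mm, lying on the bench. Origin: underside centre.
Things that resemble listed ones, but are neither listed nor needed, are in the scene too. Of the things that look like the drift, the smallest one is meant.

How it is judged:
By the outcome, as a careful person would: the job done as asked, in the order asked, and still so for the second after the job is handed in, with the robot touching nothing.
It also fails if it takes over 64 s, if anything falls off the work surface, if the arm or the gripper's body presses on something with over 40 N, if the wrist force passes 120 N, or if a joint passes its speed limit or range.

### The arm

A 6-joint arm with a two-finger parallel gripper is mounted at the origin on the work surface. World frame = base frame: x ahead of the robot, y to its left, z up, the work surface at z = 0. Lengths are in mm, angles in degrees, forces in N, time in s.
With the tool pointing down it reaches from about 325 to 1000 mm from the base axis. Payload 5.1 kg.
Tool frame: the origin (TCP) lies at the very end of the fingers, on their centre line; the grasp point (between the pads) lies 19 mm behind it; z points along the fingers, y is the direction in which the jaws open and shut (so a half turn about z gives the same grasp; the last joint's range is limited). The gripper opens to 85 mm and grips with 20 to 120 N. Pads are 22 mm wide; open, the fingers measure 114 mm over their backs; the gripper's body (76 mm by 85 mm) begins 54 mm behind the grasp point. The pads swing forward as they close: fully open they stand 13 mm farther back than shut.
Start: joints at [-80.363, 7.093, 94.555, -0, 78.352, -4.733], TCP at [161.284, -629.66, 231.322] pointing down, gripper open.
Joint ranges: [-149.61, 149.61], [-58.7, 133.49], [1.44, 155.28], [-77.14, 257.14], [18.33, 153.61], [-166.67, 166.67]. Speed limits (degrees/s): [147.25, 147.25, 180, 180, 180, 180].

### API

Orientations are given as [roll, pitch, yaw] about the fixed x, y, z axes, in that order (R = Rz(yaw) Ry(pitch) Rx(roll)).
In Python, from cell import manip, optics, workorder gives the robot as it stands.
- The arm moves only by the shell command python3 -m pendant 'ROWS'. ROWS is JSON, a list of rows, each a list of 3 entries, a list of its own where there are three numbers: the shift along the world's x, y, z scaled (see below), then the turn about the world's z scaled (see below), then the gripper's target within -1 to 1 (shut at 1, half-way at 0, fully open at -1). A call has 1 to 12 rows; each row is the pose to reach, as a shift and turn from the pose measured when the call began; what a row does not reach only later rows make up. The controller multiplies each number of a shift by 40 cm and each number of a turn by 45 degrees. A row lasts 1/10 s, in which the tool goes at most 50 mm and 8.59 degrees, less where a joint would pass 70% of its speed; a pose out of reach is approached as far as the arm can. A call with a number of a shift or a turn outside -1 to 1 is refused whole. A call with a gripper value outside its range is refused whole. The fingers move at their own pace and stop on an object; the grip force is fixed at half the most. Time passes only in rows, so rows that repeat a pose let the fingers close. It gives the time, the measured TCP pose, the force and the opening at its end, in the units of the state.
- manip.observe(): the state, without advancing time (a new reading comes with each control period).
- optics.capture(name): name is "scene" or "top" or "wrist"; returns the picture (420x560x3 uint8, blue, green, red); there is no depth.
- optics.camera_model(name): a dict with "vertical_fov" (degrees; the focal length in pixels is half the picture's height over the tangent of half this angle, whatever the lens; pixels are square), "cx", "cy" (the principal point, pixels), "R" (3x3) and "t" (3): a world point X has camera coordinates R X + t. Camera axes: x right, y down, z forward; pixel columns grow to the right and rows downward; lengths in mm; the calibration is good to about 2 mm. A picture is of the moment at which its call begins: read the wrist's pose just before it. camera_model takes no time and is no camera call; for the wrist camera it gives the pose at the moment of the call.
- workorder.hand_in(): hands the job in, once; it reports no verdict.
The state is a dict: "time_s": time; "q": joint angles; "dq": joint speeds; "joint_efforts": joint torques, N m; "position": TCP position; "eef_rot": TCP orientation; "wrist_force": force on the tool from outside, world axes, zero at the start; "wrist_torque": the same for the moment, N m; "gripper_width": finger opening in mm.
Only numpy, scipy, OpenCV 4.12 (cv2) and the standard library are available. Lean on these libraries where they do the work, as an engineer would, in place of code of your own. Each camera call takes 0.05 s, during which the arm holds its last target. There are 200 camera calls.

## Working session

There is one attempt and no reset: what is moved stays moved. The work goes in short steps, Python scripts to look and compute and a shell command to move; the robot and the scene stay as the last step left them, time stands still between calls to the robot, and variables do not carry over. Pictures are saved under pics/ and viewed, about 8 in all and at most 12, crops included, and the job is handed in when it is done.

```bash
ls; mkdir -p pics; python3 - <<'E'
from cell import manip, optics
import cv2
s=manip.observe();print(s)
for n in("scene","top"):
    m=optics.camera_model(n);print(n,m)
    im=optics.capture(n);cv2.imwrite(f"pics/{n}0.png",cv2.resize(im,(800,600),interpolation=cv2.INTER_CUBIC))
    cv2.imwrite(f"pics/{n}0raw.png",im)
E
```

```text
pics
{'time_s': 0.0, 'q': array([-8.03643606e+01,  7.13341738e+00,  9.46345692e+01,  9.29275565e-04,
        7.83517934e+01, -4.73348996e+00]), 'dq': array([-0.03512676, -0.06314553,  0.04376429,  0.07392024, -0.04836426,
       -0.04515041]), 'joint_efforts': array([-1.17164338e-03, -4.23617113e+01, -3.65454590e+01, -1.17722902e-04,
        6.83296195e-03, -2.06628835e-05]), 'position': array([ 161.17264195, -629.0666995 ,  230.04887923]), 'eef_rot': array([-1.79880704e+02, -1.07910036e-02,  1.43689295e+01]), 'wrist_force': array([ 0.67079002, -0.13219794, -0.05809322]), 'wrist_torque': array([ 0.01422055, -0.00481628, -0.04018778]), 'gripper_width': 85.481867132463}
scene {'vertical_fov': 55.17531001330884, 'cx': 276.8640833177409, 'cy': 211.26470928196053, 'R': array([[ 0.09902898,  0.99503064,  0.01035756],
       [ 0.80216178, -0.07366602, -0.59254519],
       [-0.58883762,  0.06698758, -0.80547062]]), 't': array([  32.78094617, -365.64295606, 1533.76055778])}
top {'vertical_fov': 50.23981469442441, 'cx': 283.4888852920055, 'cy': 204.62132242965006, 'R': array([[ 0.00449887, -0.99977092,  0.02092512],
       [-0.99154629, -0.00717344, -0.12955501],
       [ 0.12967544, -0.02016537, -0.99135142]]), 't': array([ -84.07946945,  512.38675452, 1417.33557218])}
```

View pics/top0.png

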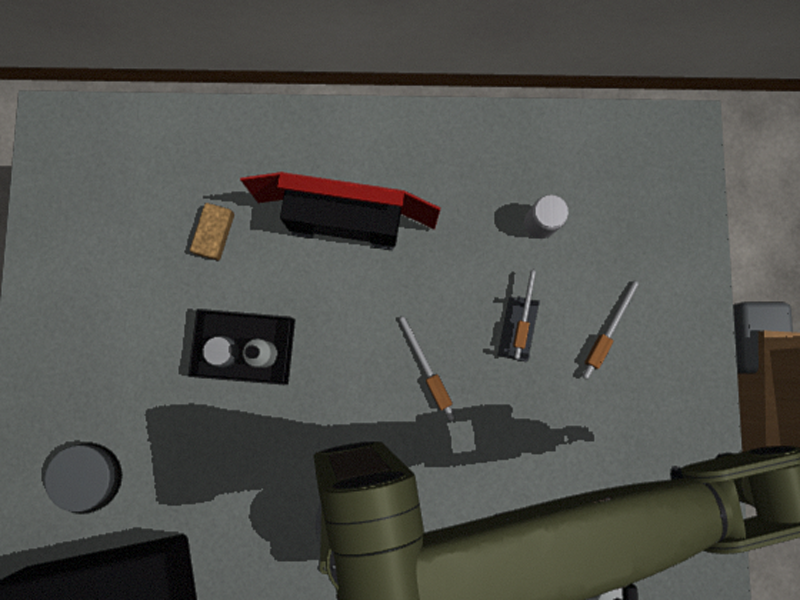

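View pics/scene0.png

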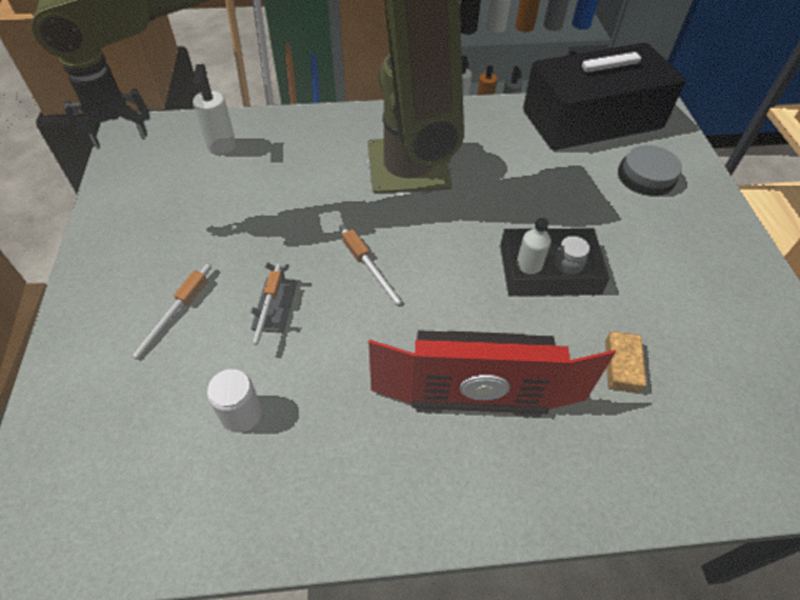

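Top picture (800x600): rest with drift around (525,315), bumper with hood around (340,215), decoys at (425,365) and (610,330), caddy (240,345), tin (550,213). I'll enlarge the two that matter.

```bash
cat > h.py <<'E'
import numpy as np, cv2
from cell import manip, optics
def pix2w(m,u,v,z,H=420):
    f=H/2/np.tan(np.radians(m["vertical_fov"]/2))
    R=np.array(m["R"]);t=np.array(m["t"]);d=R.T@np.array([(u-m["cx"])/f,(v-m["cy"])/f,1]);c=-R.T@t
    return c+d*(z-c[2])/d[2]
def w2pix(m,X,H=420):
    f=H/2/np.tan(np.radians(m["vertical_fov"]/2))
    p=np.array(m["R"])@np.array(X)+np.array(m["t"]);return np.array([m["cx"]+f*p[0]/p[2],m["cy"]+f*p[1]/p[2]])
def rows(s=None):
    s=manip.observe();print(round(s["time_s"],2),s["position"].round(1),s["eef_rot"].round(2),s["wrist_force"].round(1),round(s["gripper_width"],1))
    return s
E
python3 - <<'E'
import cv2,numpy as np
im=cv2.imread("pics/top0raw.png")
a=cv2.resize(im[115:180,160:320],None,fx=4,fy=4,interpolation=cv2.INTER_CUBIC)
b=cv2.resize(im[180:260,330:460],None,fx=4,fy=4,interpolation=cv2.INTER_CUBIC)
c=np.zeros((580,640,3),np.uint8);c[:260]=a;c[260:580,:520]=b
cv2.imwrite("pics/crop1.png",cv2.convertScaleAbs(c,alpha=1.8))
E
```

```text
(no output)
```

View pics/crop1.png

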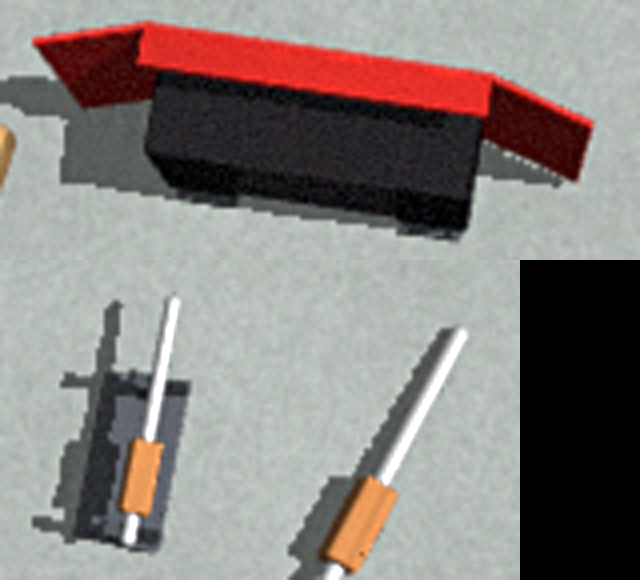

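```bash
python3 - <<'E'
from h import *
m=optics.camera_model("top")
A=lambda u,v,z:pix2w(m,160+u/4,115+v/4,z)[:2]
B=lambda u,v,z:pix2w(m,330+u/4,180+(v-260)/4,z)[:2]
P={'fl':A(148,22,195),'fr':A(495,75,195),'bl':A(138,66,195),'br':A(490,117,195),'hl':A(147,150,145),'hr':A(472,193,145),
'tip':B(174,295,53.5),'tail':B(130,544,53.5),'h1':B(133,440,65.5),'h2':B(163,443,65.5),'h3':B(152,516,65.5),'h4':B(122,513,65.5)}
for k,v in P.items(): print(k,v.round(1))
ang=lambda a,b:np.degrees(np.arctan2(*(b-a)[::-1]))
for a,b in(('fr','fl'),('br','bl'),('hr','hl')):
    print(a,b,ang(P[a],P[b])-90,np.linalg.norm(P[a]-P[b]))
print('drift yaw',ang(P['tail'],P['tip']),np.linalg.norm(P['tip']-P['tail']), 'handle',sum(P['h%d'%i] for i in range(1,5))/4)
# hood corners + origin guess
for a,b,x in(('fr','fl',36),('br','bl',3),('hr','hl',-51)):
    t=np.radians(ang(P['fr'],P['fl'])-90);mid=(P[a]+P[b])/2
    print(mid-x*np.array([np.cos(t),np.sin(t)]))
E
```

```text
fl [739.3 177.5]
fr [701.9 -77.6]
bl [705.9 183.9]
br [670.2 -74.1]
hl [655.5 184.3]
hr [624.6 -61.6]
tip [ 564.1 -370.9]
tail [ 364.1 -331.6]
h1 [ 445.6 -333.1]
h2 [ 443.4 -356.9]
h3 [ 385.7 -347. ]
h4 [ 388.  -323.3]
fr fl -8.333517027158962 257.89746253214884
br bl -7.883211025586903 260.42527151087194
hr hl -7.166862270096004 247.8992245968101
drift yaw -11.118622649287543 203.85121725131035 handle [ 415.66203914 -340.07731202]
[685.01306378  55.17838741]
[685.11194912  55.31371521]
[690.48318215  53.95519805]
```

```bash
python3 -m pendant '[[[0.637,0.72,-0.05],-0.564,-1],[[0.637,0.72,-0.05],-0.564,-1],[[0.637,0.72,-0.05],-0.564,-1],[[0.637,0.72,-0.05],-0.564,-1],[[0.637,0.72,-0.05],-0.564,-1],[[0.637,0.72,-0.05],-0.564,-1],[[0.637,0.72,-0.05],-0.564,-1],[[0.637,0.72,-0.05],-0.564,-1],[[0.637,0.72,-0.05],-0.564,-1],[[0.637,0.72,-0.05],-0.564,-1]]'
python3 - <<'E'
from h import *
rows();m=optics.camera_model("wrist");print(m)
im=optics.capture("wrist");cv2.imwrite("pics/w1.png",cv2.resize(im,(784,588)))
for X in([417,-341,65],[564,-371,53.5],[364,-332,53.5]):print(w2pix(m,X)*1.4)
import pickle;pickle.dump(m,open("w1.pkl","wb"))
E
```

```text
time_s: 1.1
position: [416.1, -340.6, 209.7]
eef_rot: [-179.9, 0.0, -10.9]
wrist_force: [-0.5, 0.5, -0.0]
gripper_width: 85.1
1.1 [ 416.1 -340.6  209.7] [-1.7989e+02  4.0000e-02 -1.0900e+01] [-0.5  0.5 -0. ] 85.1
{'vertical_fov': 59.45354873014661, 'cx': 278.2366742267303, 'cy': 207.63241781471268, 'R': array([[-0.18965635, -0.98184834, -0.00207336],
       [-0.93370054,  0.17970202,  0.30969419],
       [-0.30370014,  0.06067137, -0.95083395]]), 't': array([-254.57099794,  415.58092688,  506.47172713])}
[391.29383764 264.84854371]
[394.67926922 -26.19290511]
[393.10764116 342.37957542]
```

View pics/w1.png

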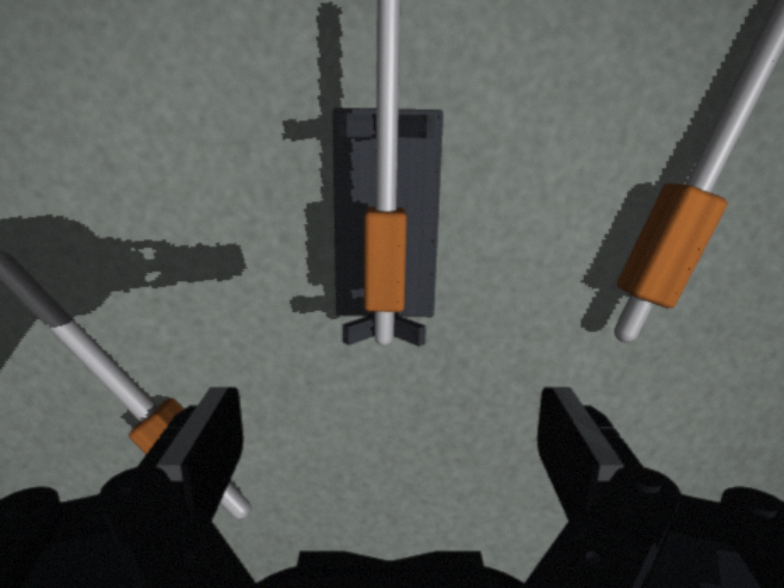

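Wrist view: drift centred, handle top-face corners ≈(366,211),(405,211),(405,310),(365,310), tail end (384,343), shaft leaving the picture at (388,0).

```bash
python3 - <<'E'
from h import *;import pickle
m=pickle.load(open("w1.pkl","rb"))
W=lambda u,v,z:pix2w(m,u/1.4,v/1.4,z)[:2]
c=[W(367,211,65.5),W(405,211,65.5),W(405,308,65.5),W(366,308,65.5)]
print(np.round(c,1),np.mean(c,0))
a=W(384.5,343,53.5);b=W(388,2,53.5);d=b-a;yaw=np.degrees(np.arctan2(d[1],d[0]));print(a,b,yaw)
u=d/np.linalg.norm(d);print("origin from tail",a+56*u)
l=(c[0]+c[1]-c[2]-c[3]);print(np.degrees(np.arctan2(l[1],l[0])))
E
```

```text
[[ 450.2 -333.6]
 [ 446.2 -354.4]
 [ 389.6 -344. ]
 [ 394.  -321.3]] [ 420.0101271  -338.32568342]
[ 364.60743948 -326.58364834] [ 552.13045846 -365.23619214] -11.646783542935127
origin from tail [ 419.45444078 -337.88879974]
-11.34957965514159
```

```bash
python3 -m pendant '[[[0.009,0.006,-0.15],-0.013,-1],[[0.009,0.006,-0.25],-0.013,-1],[[0.009,0.006,-0.35],-0.013,-1],[[0.009,0.006,-0.434],-0.013,-1],[[0.009,0.006,-0.434],-0.013,-1],[[0.009,0.006,-0.434],-0.013,1],[[0.009,0.006,-0.434],-0.013,1],[[0.009,0.006,-0.434],-0.013,1],[[0.009,0.006,-0.434],-0.013,1],[[0.009,0.006,-0.434],-0.013,1],[[0.009,0.006,-0.434],-0.013,1]]'

```

```text
time_s: 2.25
position: [420.6, -338.1, 38.4]
eef_rot: [-179.8, -0.1, -11.6]
wrist_force: [0.4, 7.5, 8.0]
gripper_width: 22.9
```

```bash
python3 -m pendant '[[[0,0,0.1],0,1],[[0,0,0.2],0,1],[[0,0,0.3],0,1],[[0.05,0.2,0.4],0.08,1],[[0.1,0.4,0.5],0.08,1],[[0.1,0.5,0.5],0.08,1],[[0.1,0.6,0.5],0.08,1],[[0.1,0.7,0.5],0.08,1],[[0.1,0.8,0.5],0.08,1],[[0.1,0.9,0.5],0.08,1],[[0.1,0.97,0.5],0.08,1],[[0.1,0.97,0.5],0.08,1]]'
python3 - <<'E'
from h import *
rows();m=optics.camera_model("wrist")
im=optics.capture("wrist");cv2.imwrite("pics/w2.png",cv2.convertScaleAbs(cv2.resize(im,(784,588)),alpha=1.5))
import pickle;pickle.dump(m,open("w2.pkl","wb"))
t=np.radians(-8);
for b in([3,125,195],[3,-125,195],[-51,125,145],[-51,-125,145],[-51,65,139]):
  print(b,w2pix(m,[686+b[0]*np.cos(t)-b[1]*np.sin(t),55+b[0]*np.sin(t)+b[1]*np.cos(t),b[2]])*1.4)
rows()
E
```

```text
time_s: 3.45
position: [459.8, 54.5, 239.0]
eef_rot: [-179.7, -0.1, -7.6]
wrist_force: [-0.6, 0.2, -1.3]
gripper_width: 23.0
3.45 [459.8  54.5 239. ] [-1.7967e+02 -1.2000e-01 -7.6300e+00] [-0.6  0.2 -1.3] 23.0
[3, 125, 195] [-210.81726985 -483.51781801]
[3, -125, 195] [ 760.7609475  -481.59596727]
[-51, 125, 145] [ -15.36633397 -137.14742921]
[-51, -125, 145] [ 639.19087533 -134.23400909]
[-51, 65, 139] [ 148.26310305 -129.0886063 ]
3.5 [460.   53.  238.8] [-1.7974e+02 -1.2000e-01 -7.7000e+00] [ 0.2  0.2 -1.4] 22.8
```

View pics/w2.png

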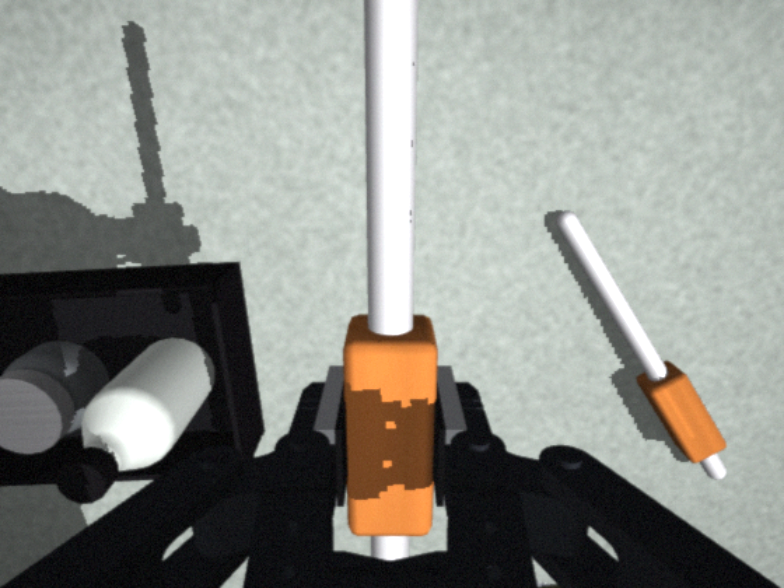

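The drift is held straight in the gripper. Now lower behind the cavity and enter short of the face.

```bash
python3 -m pendant '[[[0,0.014,-0.1],0,1],[[0,0.014,-0.2],0,1],[[0,0.014,-0.3],0,1],[[0,0.014,-0.397],0,1],[[0,0.014,-0.397],0,1],[[0,0.014,-0.397],0,1]]'
python3 -m pendant '[[[0.05,-0.007,0],0,1],[[0.1,-0.014,0],0,1],[[0.12,-0.017,0],0,1],[[0.12,-0.017,0],0,1],[[0.12,-0.017,0],0,1]]'
python3 - <<'E'
from h import *
rows()
o=[cv2.resize(optics.capture(n)[a:b,c:d],None,fx=3.5,fy=3.5,interpolation=cv2.INTER_CUBIC) for n,a,b,c,d in(("scene",210,300,250,440),("top",110,190,150,340))]
cv2.imwrite("pics/in.png",cv2.convertScaleAbs(np.vstack(o),alpha=1.8))
E
```

```text
time_s: 4.1
position: [459.9, 57.6, 80.2]
eef_rot: [-179.8, -0.1, -7.8]
wrist_force: [0.7, 0.4, -1.0]
gripper_width: 23.1
time_s: 4.6
position: [508.2, 50.7, 81.4]
eef_rot: [-179.8, -0.1, -7.8]
wrist_force: [-0.3, 1.3, -0.9]
gripper_width: 22.9
4.6 [508.2  50.7  81.4] [-1.7976e+02 -1.2000e-01 -7.7900e+00] [-0.3  1.3 -0.9] 22.9
```

View pics/in.png

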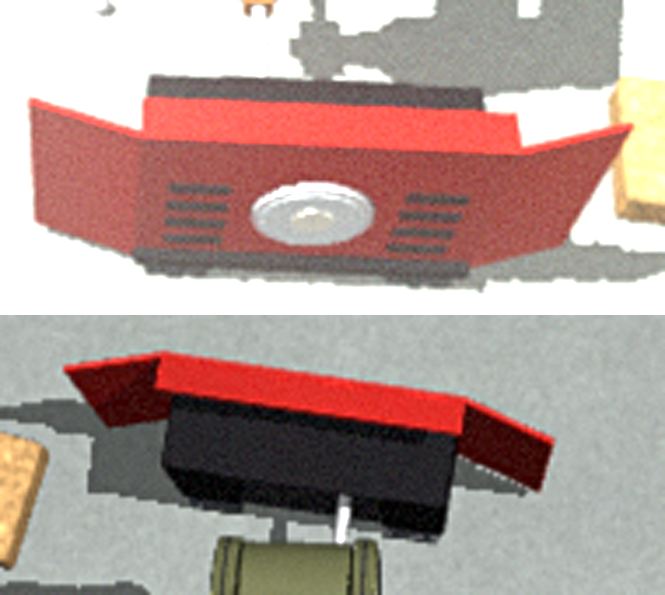

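The drift's shaft goes under the hood (top crop, (343,500)); the lamp centre is at (313,213) in the scene crop. First probe at about y=-28.

```bash
python3 -c "
from h import *
m=optics.camera_model('scene');print(w2pix(m,[723.6,49.7,95]),'seen 339.4 270.9')"
python3 -m pendant '[[[0.02,-0.003,0],0,1],[[0.03,-0.004,0],0,1],[[0.04,-0.006,0],0,1],[[0.05,-0.007,0],0,1],[[0.05,-0.007,0],0,1]]'
```

```text
[337.03397191 271.42410958] seen 339.4 270.9
time_s: 5.2
position: [527.9, 48.0, 80.6]
eef_rot: [-179.8, -0.1, -7.8]
wrist_force: [0.3, -0.4, -1.9]
gripper_width: 22.8
```

```bash
python3 -m pendant '[[[0.008,-0.001,0],0,1],[[0.015,-0.002,0],0,1],[[0.022,-0.003,0],0,1],[[0.022,-0.003,0],0,1]]'
```

```text
time_s: 5.6
position: [529.2, 47.6, 76.9]
eef_rot: [-179.8, 1.1, -7.8]
wrist_force: [-20.0, 1.4, 3.8]
gripper_width: 23.0
```

Contact at TCP x≈528.5 (−20 N): the plate. Stepping along +y in 7 mm probes, each backed off first.

```bash
for i in 1 2 3; do python3 -m pendant '[[[-0.02,0.003,0.008],0,1],[[-0.017,0.02,0.008],0,1],[[-0.017,0.02,0.008],0,1],[[0.002,0.017,0.008],0,1],[[0.014,0.016,0.008],0,1],[[0.014,0.016,0.008],0,1]]'; done
```

```text
time_s: 6.2
position: [530.3, 54.7, 77.8]
eef_rot: [-179.9, 1.9, -7.7]
wrist_force: [-17.0, 3.0, 2.1]
gripper_width: 22.9
time_s: 6.8
position: [537.4, 61.0, 81.5]
eef_rot: [-179.9, 1.8, -7.7]
wrist_force: [0.6, 1.1, -1.3]
gripper_width: 22.8
time_s: 7.4
position: [544.0, 67.2, 84.9]
eef_rot: [-179.9, 1.7, -7.8]
wrist_force: [-0.0, -0.5, -2.2]
gripper_width: 23.0
```

Two neighbouring probes went past the plate (x 537, 544 with no force), so the slot is between them. Centre laterally (−3 mm) and push.

```bash
python3 -m pendant '[[[-0.001,-0.008,0],0,1],[[0.012,-0.009,0],0,1],[[0.024,-0.011,0],0,1],[[0.036,-0.013,0],0,1],[[0.048,-0.014,0],0,1],[[0.06,-0.016,0],0,1],[[0.069,-0.017,0],0,1],[[0.069,-0.017,0],0,1]]'
python3 - <<'E'
from h import *
rows()
o=[cv2.resize(optics.capture(n)[a:b,c:d],None,fx=3.5,fy=3.5,interpolation=cv2.INTER_CUBIC) for n,a,b,c,d in(("scene",210,300,250,440),("top",110,190,150,340))]
cv2.imwrite("pics/in2.png",cv2.convertScaleAbs(np.vstack(o),alpha=1.5))
E
```

```text
time_s: 8.2
position: [570.5, 60.1, 84.3]
eef_rot: [-179.9, 1.9, -7.8]
wrist_force: [-4.7, -0.1, -0.5]
gripper_width: 23.0
8.2 [570.5  60.1  84.3] [-179.89    1.94   -7.8 ] [-4.7 -0.1 -0.5] 23.0
```

View pics/in2.png

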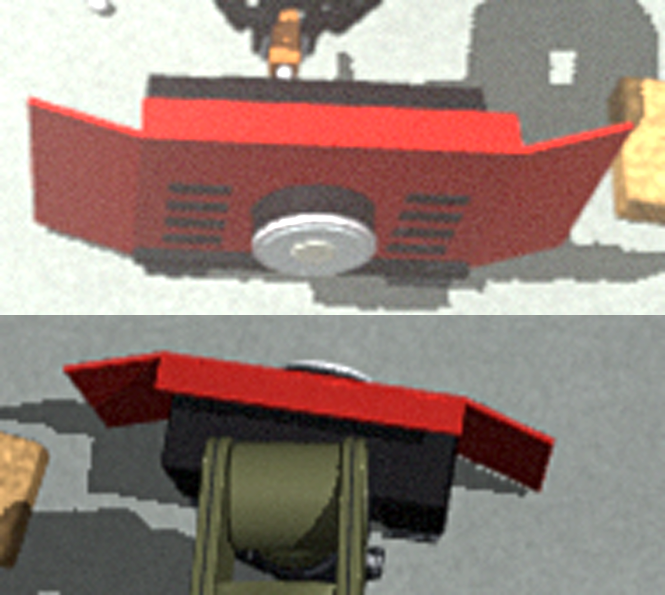

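The lamp has come out: rim centre moved from (313,213) to (315,247) in the crop.

```bash
python3 -c "
from h import *
m=optics.camera_model('scene')
for d in(0,2,20,25,30):
  x=37+d;p=w2pix(m,[686+x*.99,57-.139*x,95]);print(d,(p-[250,210])*3.5)"
```

```text
0 [307.25921364 213.56560389]
2 [307.3939182  215.99371627]
20 [308.62029187 238.09967297]
25 [308.96549893 244.32219095]
30 [309.31271548 250.58093092]
```

Lamp out ≈26 mm by both the picture and the travel. Withdraw straight back, then lift and go back over the rest.

```bash
python3 -m pendant '[[[-0.06,0.008,0],0,1],[[-0.13,0.018,0],0,1],[[-0.2,0.027,0],0,1],[[-0.27,0.037,0],0,1],[[-0.31,0.042,0],0,1],[[-0.31,0.042,0],0,1],[[-0.31,0.042,0.12],0,1],[[-0.31,0.042,0.24],0,1],[[-0.31,0.042,0.34],0,1],[[-0.31,0.042,0.34],0,1]]'
python3 - <<'E'
from h import *
rows();m=optics.camera_model("wrist")
im=optics.capture("wrist");a=cv2.resize(im,(392,294),interpolation=cv2.INTER_AREA)
b=cv2.resize(cv2.imread("pics/w2.png"),(392,294),interpolation=cv2.INTER_AREA)
s=cv2.resize(optics.capture("scene")[210:300,250:440],None,fx=3.5,fy=3.3,interpolation=cv2.INTER_CUBIC)
o=np.zeros((594,784,3),np.uint8);o[:294,:392]=b;o[:294,392:]=cv2.convertScaleAbs(a,alpha=1.5);o[294:294+s.shape[0],:s.shape[1]]=cv2.convertScaleAbs(s,alpha=1.5)
cv2.imwrite("pics/chk.png",o)
E
```

```text
time_s: 9.3
position: [451.8, 77.0, 228.8]
eef_rot: [-179.7, 1.0, -7.8]
wrist_force: [0.7, -0.2, -1.1]
gripper_width: 23.0
9.3 [451.8  77.  228.8] [-179.72    1.01   -7.8 ] [ 0.7 -0.2 -1.1] 23.0
```

View pics/chk.png

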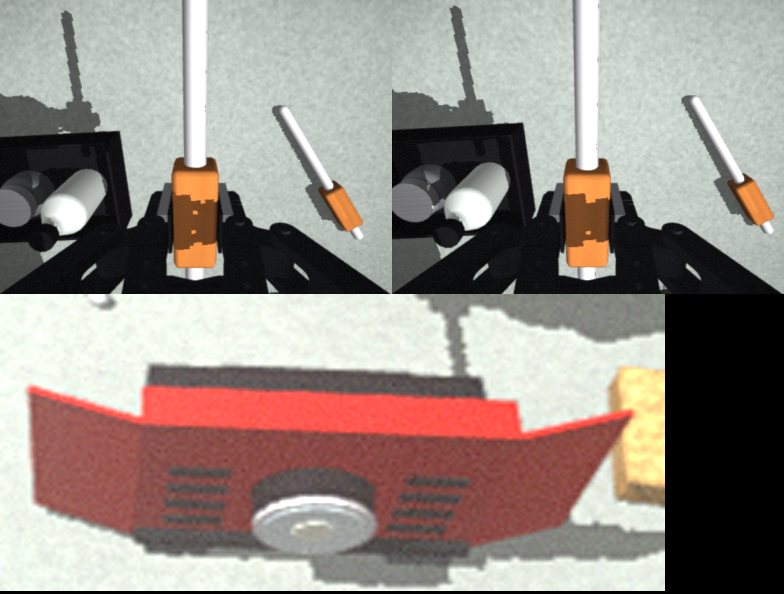

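Grip unchanged within ~1 mm, lamp still out. Back over the rest.

```bash
python3 -m pendant '[[[-0.078,-0.1,0],-0.084,1],[[-0.078,-0.2,0],-0.084,1],[[-0.078,-0.32,0],-0.084,1],[[-0.078,-0.44,0],-0.084,1],[[-0.078,-0.56,0],-0.084,1],[[-0.078,-0.68,0],-0.084,1],[[-0.078,-0.8,0],-0.084,1],[[-0.078,-0.92,0],-0.084,1],[[-0.078,-0.96,0],-0.084,1],[[-0.078,-0.96,0],-0.084,1],[[-0.078,-0.96,0],-0.084,1]]'
```

```text
time_s: 10.5
position: [416.6, -306.3, 220.1]
eef_rot: [-179.7, 1.8, -11.6]
wrist_force: [-0.0, 0.2, -2.2]
gripper_width: 23.0
```

```bash
python3 -m pendant '[[[0.01,-0.08,0],0,1],[[0.01,-0.08,-0.1],0,1],[[0.01,-0.08,-0.2],0,1],[[0.01,-0.08,-0.3],0,1],[[0.01,-0.08,-0.36],0,1],[[0.01,-0.08,-0.36],0,1],[[0.01,-0.08,-0.36],0,1]]'
python3 -c "
from h import *
rows();im=optics.capture('wrist');cv2.imwrite('pics/w3.png',cv2.convertScaleAbs(cv2.resize(im,(784,588)),alpha=1.4))"
```

```text
time_s: 11.2
position: [420.9, -337.1, 76.2]
eef_rot: [-179.7, 1.9, -11.5]
wrist_force: [0.8, -0.2, -0.4]
gripper_width: 23.3
11.2 [ 420.9 -337.1   76.2] [-179.69    1.85  -11.5 ] [ 0.8 -0.2 -0.4] 23.3
```

View pics/w3.png

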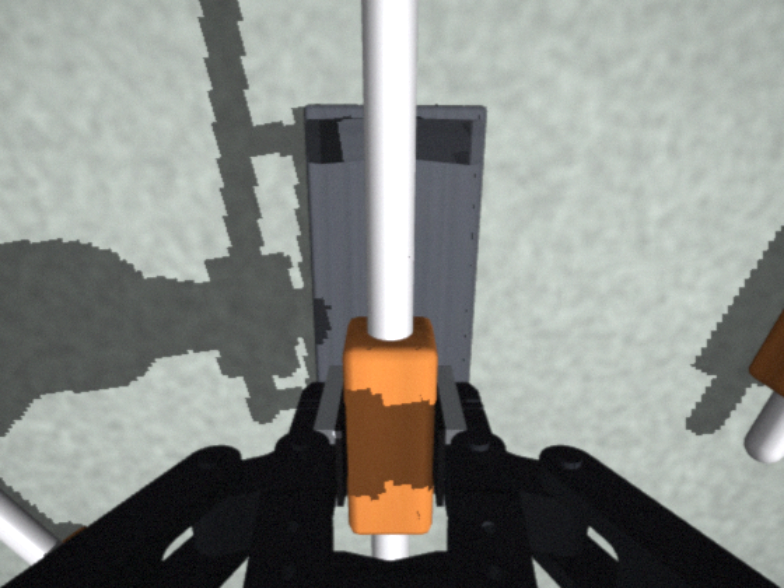

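The shaft is centred over the rest (front saddle at (390,135)). Lower to just above the saddles, then to contact.

```bash
python3 -m pendant '[[[0,-0.002,-0.05],0,1],[[0,-0.002,-0.08],0,1],[[0,-0.002,-0.085],0,1],[[0,-0.002,-0.09],0,1],[[0,-0.002,-0.09],0,1],[[0,-0.002,-0.09],0,1]]'
```

```text
time_s: 11.85
position: [422.1, -339.3, 42.4]
eef_rot: [-179.8, 1.7, -11.5]
wrist_force: [0.3, 0.1, -2.4]
gripper_width: 23.1
```

```bash
python3 -m pendant '[[[-0.003,0.002,-0.005],0,1],[[-0.003,0.002,-0.009],0,1],[[-0.003,0.002,-0.009],0,1]]'
```

```text
time_s: 12.15
position: [421.2, -338.5, 39.7]
eef_rot: [-179.8, 1.6, -11.5]
wrist_force: [0.3, 3.5, 4.2]
gripper_width: 22.9
```

Touching the saddle (≈4 N). Release, then rise.

```bash
python3 -m pendant '[[[0,0,0],0,0.3],[[0,0,0],0,0],[[0,0,0],0,-0.5],[[0,0,0],0,-1],[[0,0,0],0,-1],[[0,0,0],0,-1],[[0,0,0],0,-1],[[0,0,0.1],0,-1],[[0,0,0.22],0,-1],[[0,0,0.34],0,-1],[[0,0,0.43],0,-1],[[0,0,0.43],0,-1]]'
python3 - <<'E'
from h import *
rows();m=optics.camera_model("wrist");import pickle;pickle.dump(m,open("w4.pkl","wb"))
im=optics.capture('wrist');t=optics.capture('top')
o=np.zeros((588,784,3),np.uint8);o[:]=cv2.resize(im,(784,588))
cv2.imwrite('pics/w4.png',cv2.convertScaleAbs(o,alpha=1.4));cv2.imwrite('pics/top4.png',cv2.resize(t,(800,600)))
E
```

```text
time_s: 13.35
position: [423.8, -341.0, 219.3]
eef_rot: [179.8, 1.0, -11.6]
wrist_force: [-0.4, -0.1, 0.4]
gripper_width: 85.4
13.35 [ 423.8 -341.   219.3] [179.81   1.02 -11.56] [-0.4 -0.1  0.4] 85.4
```

View pics/w4.png

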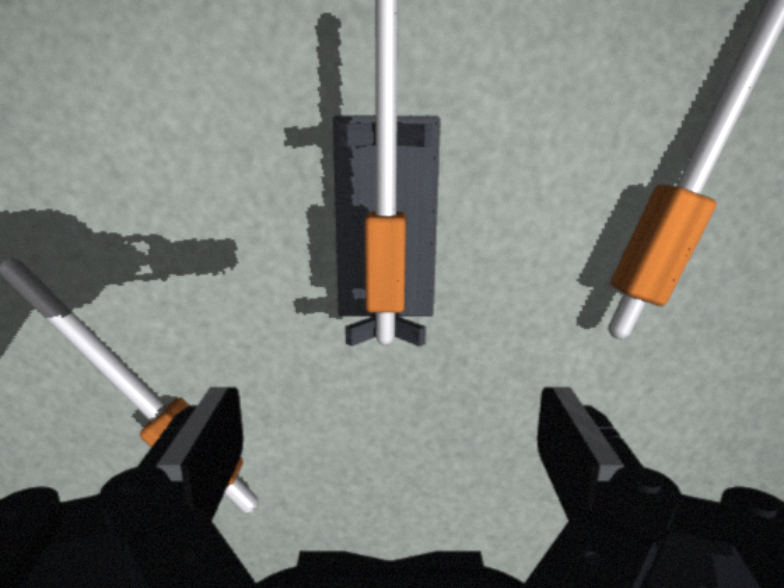

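View pics/top4.png

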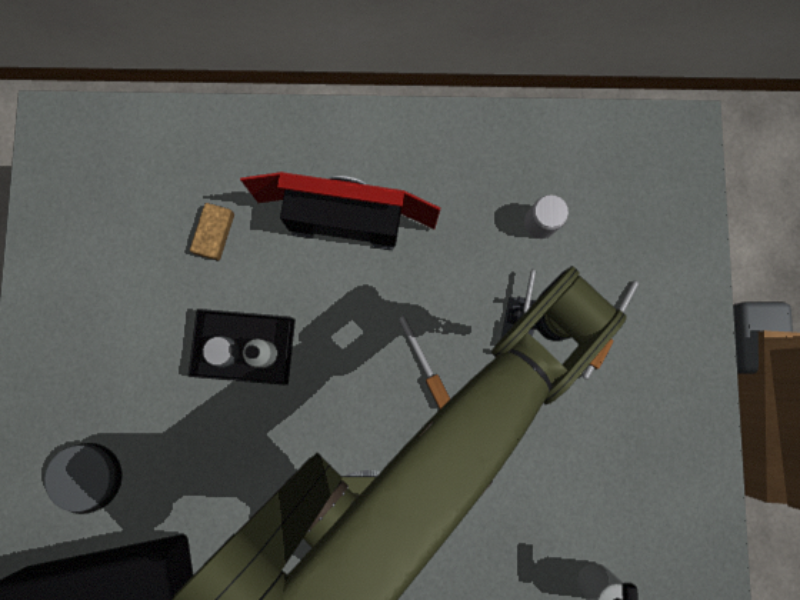

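Drift lies in both saddles, handle (367–405, 213–311), tail end (387,343); the other objects look unmoved and the lamp shows above the panel in the top picture. Numerical check, then hand in.

```bash
python3 - <<'E'
from h import *;import pickle
m=pickle.load(open("w4.pkl","rb"))
W=lambda u,v,z:pix2w(m,u/1.4,v/1.4,z)[:2]
c=[W(367.5,214,65.5),W(405,214,65.5),W(405,309,65.5),W(367,309,65.5)];print(np.mean(c,0))
a=W(387,344,53.5);b=W(386.5,2,53.5);d=b-a;print(a,np.degrees(np.arctan2(d[1],d[0])))
print("rest front/back: before",[pix2w(pickle.load(open('w1.pkl','rb')),u/1.4,v/1.4,10)[:2].round(1) for u,v in((334,109),(442,109))],"now",[W(u,v,10).round(1) for u,v in((334,117),(440,117))])
t0=cv2.imread("pics/top0raw.png");t=optics.capture("top")
dd=cv2.absdiff(t0,t).max(2)
for n,(x0,y0,x1,y1) in dict(caddy=(130,215,207,270),tin=(368,133,400,168),sander=(128,140,166,184)).items():print(n,(dd[y0:y1,x0:x1]>40).sum())
E
```

```text
[ 421.34559473 -338.43346237]
[ 363.98676097 -327.09451154] -11.598883997253447
rest front/back: before [array([ 508.5, -322. ]), array([ 495.6, -388.5])] now [array([ 508.4, -322. ]), array([ 494.7, -389. ])]
caddy 160
tin 0
sander 0
```

```bash
python3 -c "
from cell import workorder
print(workorder.hand_in())"
```

```text
the job is handed in; nothing more can be done
None
```

The fog lamp is out of the panel by about 26 mm, and the drift is back in its rest. I handed the job in at about 13 s of the 64 s allowed.

- **Finding the slot:** I touched the back plate with the drift at about 20 N, then probed along it in 7 mm steps. Two neighbouring probes went through, so I centred the drift between them before pushing.
- **Lamp:** the 26 mm comes from both the drift's travel and the scene camera image. It was still out in the picture taken after I withdrew the drift. I read the figure from the images and the arm's position, not from the joint itself.
- **Drift:** it lies in both saddles, within about 1.5 mm and 0.1° of where it lay before by the wrist camera. The gripper is open and clear above it.
- **Other items:** the tin and sanding block show no image change. The caddy area had 160 changed pixels. I took these to be the arm's shadow and did not check further; the bottle and jar look unmoved by eye.
- **Tool tilt:** the tool picked up about 1.8° of pitch from the probing contact. The drift was therefore slightly nose-down on release, and it settled into the saddles.

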